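# Level the wardrobe ledge

## Robot

A 6-joint arm with a two-finger parallel gripper is mounted at the origin on the work surface. World frame = base frame: x ahead of the robot, y to its left, z up, the work surface at z = 0. Lengths are in m, angles in rad, forces in N, time in s.
With the tool pointing down it reaches from about 0.3 to 0.875 m from the base axis. Payload 6.4 kg.
Tool frame: the origin (TCP) lies between the finger pads; the fingertips stand 11 mm ahead of it and the grasp point (between the pads) lies 8 mm behind it (ctrl.tcp_to_tips is the distance from the TCP to the fingertips, in m); x points along the fingers, z is the direction in which the jaws open and shut, and the axes are right-handed (so a half turn about x gives the same grasp; the last joint's range is limited). The gripper opens to 85 mm and grips with 20 to 120 N. Pads are 22 mm wide; open, the fingers measure 114 mm over their backs; the gripper's body (76 mm by 85 mm) begins 54 mm behind the grasp point. The pads swing forward as they close: fully open they stand 13 mm farther back than shut.
Start: joints at [-1.495, 0.181, 1.607, -0, 1.354, -0.206], TCP at [0.16, -0.552, 0.219] pointing down, gripper open.
Joint ranges: [-2.99, 2.99], [-0.89, 2.07], [0.3, 2.58], [-1.14, 4.28], [0, 2.63], [-3.12, 3.12]. Speed limits (rad/s): [2.57, 2.57, 3.01, 3.14, 3.14, 3.14].

## Interface

Orientations are given as a unit quaternion [w, x, y, z].
In Python, from bench import ctrl, eyes, hand_in gives the robot as it stands. The module is installed in compiled form; this text tells all that it offers.
- The arm moves only by the tool step_arm, never from a script. Its arguments are lists of equal length, an entry for each row: "xyz": the shift along the world's x, y, z in mm, a list of three; "spin": the turn about the world's z in rad; "fingers": the opening in per cent of the stroke, from 0 (shut) to 100 (fully open). A call has 1 to 10 rows; each row is the pose to reach, as a shift and turn from the pose commanded when the call began; what a row does not reach only later rows make up. A row lasts 1/10 s, in which the tool goes at most 50 mm and 8.59 degrees, less where a joint would pass 70% of its speed; a pose out of reach is approached as far as the arm can. A call with a gripper value outside its range is refused whole. The fingers move at their own pace and stop on an object; the grip force is fixed at half the most. Time passes only in rows, so rows that repeat a pose let the fingers close. It gives the time, the measured TCP pose, the force and the opening at its end, in the units of the state.
- ctrl.get_obs(): the state, without advancing time (a new reading comes with each control period).
- eyes.camera(name): name is "side" or "top" or "wrist"; returns the picture (400x640x3 uint8, red, green, blue); there is no depth.
- eyes.camera_model(name): a dict with "vertical_fov" (degrees; the focal length in pixels is half the picture's height over the tangent of half this angle, whatever the lens; pixels are square), "cx", "cy" (the principal point, pixels), "pose" (4x4, takes a point from camera to world coordinates); the wrist camera has in their place "tool_from_camera" (4x4, takes a point from camera to tool coordinates, whose origin is the TCP and whose axes are the tool frame's). Camera axes: x right, y up, looking along -z (the intrinsics and any distortion apply to the point x, -y, -z); pixel columns grow to the right and rows downward; lengths in m; the calibration is good to about 2 mm. The wrist camera is an equidistant fisheye: a pixel r from the principal point sees the ray r / f radians off the axis. A picture is of the moment at which its call begins: read the wrist's pose just before it. camera_model takes no time and is no camera call.
- hand_in(): hands the job in, once; it reports no verdict.
The state is a dict: "time_s": time; "q": joint angles; "dq": joint speeds; "joint_efforts": joint torques, N m; "eef_pos": TCP position; "eef_rot": TCP orientation; "wrist_force": force on the tool from outside, world axes, zero at the start; "torque": the same for the moment, N m; "opening": opening from 0.0 (shut) to 1.0 (fully open).
Only numpy, scipy, OpenCV 4.12 (cv2) and the standard library are available. Lean on these libraries where they do the work, as an engineer would, in place of code of your own. Each camera call takes 0.05 s, during which the arm holds its last target.

## Task

The chrome-edged ledge by the wardrobe mirror is out of level and springy on its foot. Stand the spirit level lengthwise on top of the ledge and let go of it; then take the wing knob of the levelling foot, push that end of the ledge fully down onto its foot, and turn the knob until the bubble sits centred between the two lines with the ledge pushed down. Finish still holding the knob and pressing the ledge down, with the bubble centred, and leave the other things on the counter where they are.

Things in the scene. Friction and masses are not known exactly. Their poses are not given: they have to be found in the camera images.
- level_center (a point): centre (half-way up) of the spirit level, a loose aluminium bar 180 mm long (its x), 30 mm wide (y, grip across this) and 38 mm tall, 0.4 kg, with black ends. A black window (100 x 24 mm) in the middle of its top has two white cross lines 43 mm apart and a white bubble 30 mm long. It starts standing on the counter; either way round will do on the ledge
- bubble (a joint): how far the bubble's middle lies from half-way between the lines, in m, towards the level's +x; it runs to the higher end, 1.6 mm for each milliradian of tilt along the level, at most 33 mm, and needs about 1.5 s to come to rest
- ledge_middle (a point): middle of the top face of the ledge, a brown MDF board with chrome edges, 153 mm deep (x) and 363 mm long (y), z up out of it, about 60 mm above the counter. Hinged at its +y end (170 mm from here); the levelling foot is near its -y end. A level centred 25 mm towards -x and 45 mm towards +y from here, lying along y, is clear of all that is on the board
- spring_clip: bystander: spring clip with a plastic hanger hook, 51 mm tall, screwed to the ledge's back edge; origin under its middle
- stand: bystander: small wooden jewellery stand, a T 71 mm tall and 54 mm across, fixed to the ledge's back corner at the hinge end; origin under its middle
- ledge_lift (a joint): how far the ledge is sprung up off its levelling foot, in rad about its hinge: 0 is pressed fully down onto the foot, 0.012 (3.5 mm at the knob) is where its spring lifts it when nobody presses. About 8 N straight down on the knob pushes it fully down; below 0.003 counts as pressed down. A single reading is too noisy to tell: go by the push
- foot_grip (a point): grip point of the levelling foot's wing knob, on its upright axis, 125 mm from the ledge's middle towards -y. The wing is a black bar 50 mm long (x), 14 mm wide (y, the fingers close across this); its top is 13 mm above this point. It stands on a steel disc 68 mm across that turns with it; the disc's top is 12 mm below this point and fingertips can press on it
- foot (a joint): turn of the wing knob in rad, growing clockwise seen from above, range -1.6 to 2.8; it stays where it is left. Each radian clockwise screws this end of the ledge 3.5 mm up (12 mrad of tilt, about 19 mm of bubble). With the ledge pressed down this end is too low at the start: the knob needs 0.45 to 1.4 rad clockwise
- spray_bottle: bystander: a closed glass spray bottle, 48 mm across and 130 mm tall; origin at the middle of its underside; leave it alone
- watch_case: bystander: a flat steel watch case, 85 x 100 mm and 40 mm tall; origin at the middle of its underside; leave it alone
- bowl: bystander: a small blue ceramic bowl, 100 mm across and 45 mm tall; origin at the middle of its underside; leave it alone
- cream_jar: bystander: a closed cream jar, 56 mm across and 50 mm tall; origin at the middle of its underside; leave it alone
- hair_brush: bystander: a hair brush about 200 mm long lying on the counter; origin at the middle of its underside; leave it alone

How it is judged:
On the way:
1. the level stands lengthwise on the ledge, let go (z of level_center in the frame of ledge_middle between 0.015 and 0.023 m and angle between the x axis of level_center and the y axis of ledge_middle, either way round below 0.2 rad and angle between level_center's own z axis and vertical below 0.06 rad and x of level_center in the frame of ledge_middle between -0.075 and 0.075 m and y of level_center in the frame of ledge_middle between -0.18 and 0.18 m and contact force between each of the arm, the fingers and level below 0.2 N), for 0.3 s.
At the end, for the whole second after the job is handed in: the level stands untouched on the ledge within 0.2 rad of lengthwise, its bubble within 5 mm of the middle, while the ledge is pressed down (less than 0.003 rad, 0.9 mm at the knob, off its foot) and the fingers bear on the knob with more than 3 N (all of step 1 and value of joint bubble between -0.005 and 0.005 m and value of joint ledge_lift below 0.003 rad and contact force between the fingers and foot above 3 N); the arm keeps its last pose, push and grip.
It fails at once if the spray bottle is moved more than 3 cm (distance of spray_bottle from where it was at the start of the episode above 0.03 m).
It fails at once if the watch case is moved more than 3 cm (distance of watch_case from where it was at the start of the episode above 0.03 m).
It fails at once if the bowl is moved more than 3 cm (distance of bowl from where it was at the start of the episode above 0.03 m).
It fails at once if the cream jar is moved more than 3 cm (distance of cream_jar from where it was at the start of the episode above 0.03 m).
It fails at once if the hair brush is moved more than 3 cm (distance of hair_brush from where it was at the start of the episode above 0.03 m).
It also fails if it takes over 51 s, if anything falls off the work surface, if the arm or the gripper's body presses on something with over 40 N, if the wrist force passes 120 N, or if a joint passes its speed limit or range.

## Working session

There is one attempt and no reset: what is moved stays moved. The work goes in short steps, Python scripts to look and compute and a tool call to move; the robot and the scene stay as the last step left them, time stands still between calls to the robot, and variables do not carry over. Pictures are saved under pics/ and viewed, and the job is handed in when it is done.

Besides the shell and the picture viewer there is one more tool, called after "Call:" as name(argument=value, ...), one argument or row to a line, values as JSON. step_arm: Moves the arm, as the interface text tells. Its arguments: {"type":"object","properties":{"xyz":{"type":"array"},"spin":{"type":"array"},"fingers":{"type":"array"}},"required":["xyz","spin","fingers"]}

```bash
mkdir -p pics
python3 - <<'E'
from bench import ctrl, eyes
import cv2, numpy as np
np.set_printoptions(precision=4,suppress=True)
o=ctrl.get_obs();print(o)
for n in ["top","side","wrist"]:
    im=eyes.camera(n);cv2.imwrite(f"pics/{n}0.png",im[:,:,::-1]);print(n,eyes.camera_model(n))
E
```

```text
{'time_s': 0.0, 'q': array([-1.4953,  0.1816,  1.608 ,  0.    ,  1.3538, -0.2063]), 'dq': array([ 0.0021, -0.0006,  0.001 ,  0.0003, -0.0011, -0.0002]), 'joint_efforts': array([ -0.0016, -44.488 , -35.1332,  -0.0005,   0.0092,   0.    ]), 'eef_pos': array([ 0.1599, -0.5517,  0.2186]), 'eef_rot': array([ 0.5649,  0.4253,  0.5657, -0.4244]), 'wrist_force': array([ 0.3599, -0.7602,  0.0773]), 'torque': array([ 0.0057, -0.0403, -0.0405]), 'opening': 1.0013642581105935}
top {'vertical_fov': 54.27716969045196, 'cx': 317.0640656800464, 'cy': 195.41214537536757, 'pose': array([[-0.0256,  0.9889, -0.1461,  0.4607],
       [-0.9997, -0.0247,  0.0079,  0.0642],
       [ 0.0042,  0.1462,  0.9892,  1.2181],
       [ 0.    ,  0.    ,  0.    ,  1.    ]])}
side {'vertical_fov': 57.0696331002936, 'cx': 324.51780285573307, 'cy': 198.21070182222923, 'pose': array([[-0.846 ,  0.2734, -0.4578,  0.1865],
       [-0.5327, -0.4722,  0.7024,  0.7082],
       [-0.0241,  0.838 ,  0.5451,  0.5983],
       [ 0.    ,  0.    ,  0.    ,  1.    ]])}
wrist {'vertical_fov': 65.70646984690485, 'cx': 319.993356915342, 'cy': 194.22552994019478, 'tool_from_camera': array([[ 0.    ,  0.2877, -0.9577, -0.1548],
       [-0.0008,  0.9577,  0.2877,  0.0712],
       [ 1.    ,  0.0008,  0.0003, -0.0001],
       [ 0.    ,  0.    ,  0.    ,  1.    ]])}
```

View pics/top0.png

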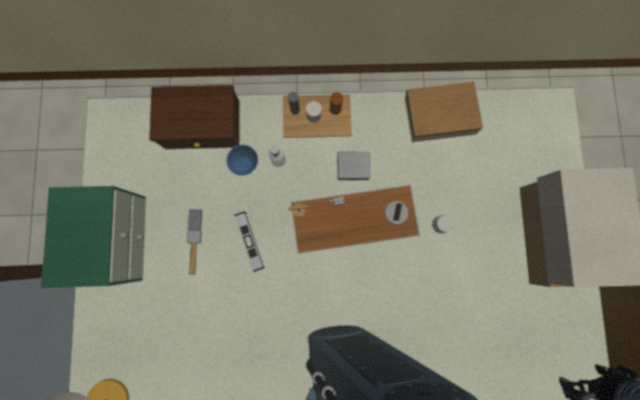

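View pics/side0.png

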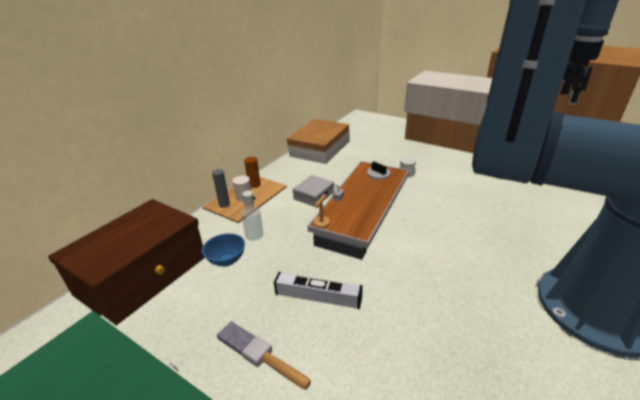

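View pics/wrist0.png

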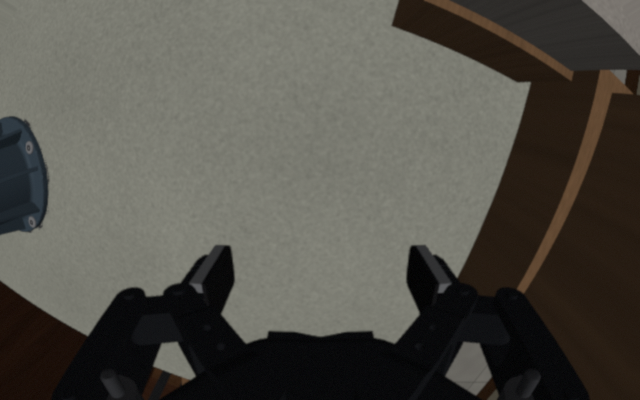

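The top view shows the level at about (249,241), the ledge centred near (356,219), the knob at (397,212), the jar at (443,224) and the brush at (194,240). I'll measure these more closely.

```bash
cat > h.py <<'E'
from bench import ctrl, eyes
import cv2, numpy as np
from scipy.spatial.transform import Rotation as R
np.set_printoptions(precision=4,suppress=True)
def ray(n,u,v,obs=None):
    m=eyes.camera_model(n); f=200/np.tan(np.radians(m["vertical_fov"]/2))
    a,b=u-m["cx"],v-m["cy"]
    if n=="wrist":
        r=np.hypot(a,b);t=r/f;s=np.sin(t)/max(r,1e-9)
        d=np.array([a*s,-b*s,-np.cos(t)])
        o=obs; T=np.eye(4);T[:3,:3]=R.from_quat(np.roll(o["eef_rot"],-1)).as_matrix();T[:3,3]=o["eef_pos"]
        P=T@m["tool_from_camera"]
    else: d=np.array([a/f,-b/f,-1]);P=m["pose"]
    return P[:3,3],P[:3,:3]@d
def onz(n,u,v,z,obs=None):
    c,d=ray(n,u,v,obs);return c+d*(z-c[2])/d[2]
def proj(n,p,obs=None):
    m=eyes.camera_model(n); f=200/np.tan(np.radians(m["vertical_fov"]/2))
    if n=="wrist":
        T=np.eye(4);T[:3,:3]=R.from_quat(np.roll(obs["eef_rot"],-1)).as_matrix();T[:3,3]=obs["eef_pos"]
        P=T@m["tool_from_camera"]
    else:P=m["pose"]
    q=P[:3,:3].T@(np.array(p)-P[:3,3]);a,b,c=q[0],-q[1],-q[2]
    if n=="wrist":
        r=np.hypot(a,b);t=np.arctan2(r,c);return np.array([m["cx"]+f*t*a/r,m["cy"]+f*t*b/r])
    return np.array([m["cx"]+f*a/c,m["cy"]+f*b/c])
E
python3 - <<'E'
from h import *
im=cv2.imread("pics/top0.png")
c=im[140:285,180:460]
cv2.imwrite("pics/topz.png",cv2.resize(c,None,fx=2.8,fy=2.8,interpolation=cv2.INTER_CUBIC))
im=cv2.imread("pics/side0.png")
cv2.imwrite("pics/sidez.png",cv2.resize(im[140:320,260:440],None,fx=3.3,fy=3.3,interpolation=cv2.INTER_CUBIC))
E
```

```text
(no output)
```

View pics/topz.png

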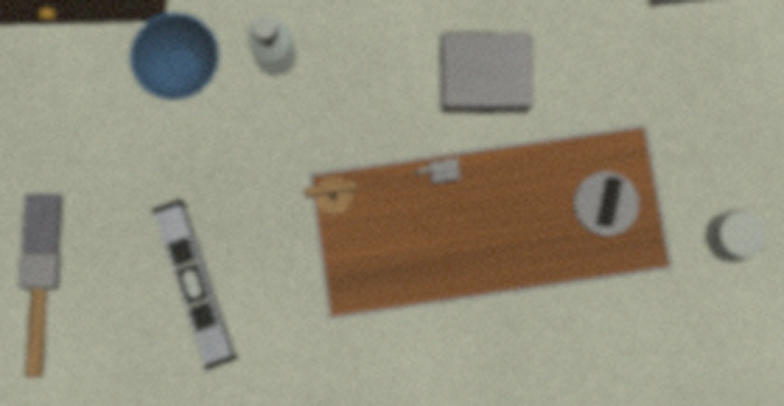

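View pics/sidez.png

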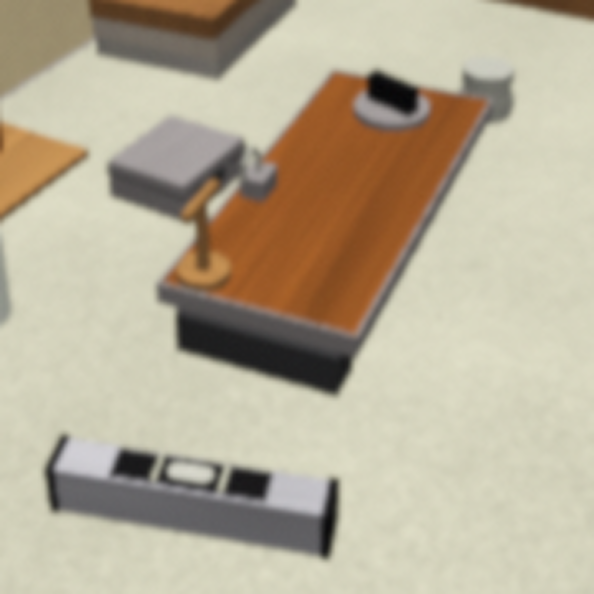

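Run:
```python
from h import *
im=cv2.imread("pics/top0.png")
T=lambda u,v:((u)/2.8+180-.3,v/2.8+140-.3)
S=lambda u,v:(u/3.3+260-.3,v/3.3+140-.3)
def tri(a,b):
    c1,d1=ray("top",*a);c2,d2=ray("side",*b);d1/=np.linalg.norm(d1);d2/=np.linalg.norm(d2)
    A=np.stack([d1,-d2],1);s=np.linalg.lstsq(A,c2-c1,rcond=None)[0]
    p,q=c1+d1*s[0],c2+d2*s[1];return (p+q)/2,np.linalg.norm(p-q)
L=[onz("top",*T(*p),.038) for p in[(155,209),(183,201),(236,357),(206,367)]]
print(np.array(L),"c",np.mean(L,0)); d=(L[2]+L[3]-L[0]-L[1])/2;print(np.linalg.norm(d),np.arctan2(d[1],d[0]))
Ls=[onz("side",*S(*p),.038) for p in[(63,437),(337,480),(326,503),(52,463)]]
print("side",np.array(Ls),np.mean(Ls,0))
cs=[(313,175),(645,128),(668,266),(332,316)]
ss=[(160,287),(335,72),(491,100),(355,333)]
B=[]
for a,b in zip(cs,ss): print(tri(T(*a),S(*b))); B.append(onz("top",*T(*a),.06))
B=np.array(B);print(B,B.mean(0));
y=(B[0]+B[3]-B[1]-B[2])/2;x=(B[0]+B[1]-B[2]-B[3])/2
print(np.linalg.norm(x),np.linalg.norm(y),np.arctan2(y[1],y[0]),np.arctan2(x[1],x[0]))
print("knob",tri(T(609,202),S(393,92)))
print("stand",onz("top",*T(333,192),.1),"clip",onz("top",*T(445,169),.08))
print("jar",onz("top",*T(740,233),.05),"watch",onz("top",*T(486,68),.04),"spray",onz("top",*T(266,35),.12),"bowl",onz("top",*T(174,55),.045),"brush",onz("top",*T(40,240),.03))
```

```text
[[0.5831 0.3049 0.038 ]
 [0.5911 0.2746 0.038 ]
 [0.4231 0.2182 0.038 ]
 [0.4134 0.25   0.038 ]] c [0.5027 0.2619 0.038 ]
0.17778449140153624 -2.8230235941952437
side [[0.5872 0.2813 0.038 ]
 [0.4175 0.2236 0.038 ]
 [0.4146 0.2438 0.038 ]
 [0.5788 0.3032 0.038 ]] [0.4996 0.263  0.038 ]
(array([0.6133, 0.132 , 0.0517]), np.float64(0.0019923155169608033))
(array([ 0.6546, -0.2272,  0.0575]), np.float64(0.0020264628097966687))
(array([ 0.5045, -0.2422,  0.0605]), np.float64(0.004553504438084231))
(array([0.4624, 0.114 , 0.0585]), np.float64(0.002432100344582309))
[[ 0.6131  0.132   0.06  ]
 [ 0.6551 -0.2261  0.06  ]
 [ 0.5067 -0.2415  0.06  ]
 [ 0.4635  0.1145  0.06  ]] [ 0.5596 -0.0553  0.06  ]
0.1499139874064258 0.35956022821994393 1.6896341086759736 0.10994717836953904
knob (array([ 0.5729, -0.1791,  0.08  ]), np.float64(0.0027585249022424904))
stand [0.5896 0.1093 0.1   ] clip [ 0.6133 -0.008   0.08  ]
jar [ 0.5403 -0.3236  0.05  ] watch [ 0.73   -0.0596  0.04  ] spray [0.7521 0.1746 0.12  ] bowl [0.7519 0.2835 0.045 ] brush [0.5533 0.4311 0.03  ]
```

Run:
```python
from h import *
o=ctrl.get_obs();M=R.from_quat(np.roll(o["eef_rot"],-1)).as_matrix();print(M,o["q"])
z=M[:,2];print("jaw yaw",np.arctan2(z[1],z[0]))
T=lambda u,v:(u/2.8+179.7,v/2.8+139.7)
a,b=onz("top",*T(617,178),.085),onz("top",*T(601,227),.085);print(a,b,(a+b)/2,np.arctan2(*(a-b)[1::-1]),np.linalg.norm(a-b))
```

```text
[[-0.0001  0.9605  0.2782]
 [ 0.0014  0.2782 -0.9605]
 [-1.      0.0003 -0.0013]] [-1.4953  0.1814  1.6078  0.      1.3538 -0.2063]
jaw yaw -1.2889207956349873
[ 0.5986 -0.1873  0.085 ] [ 0.5478 -0.1678  0.085 ] [ 0.5732 -0.1775  0.085 ] -0.3670431750722209 0.054483895704842716
```

Call:
step_arm(
  xyz=[
    [190, 453, 0],
    [190, 453, 0],
    [190, 453, 0],
    [190, 453, 0],
    [190, 453, 0],
    [190, 453, 0],
    [190, 453, 0],
    [190, 453, 0],
    [190, 453, 0],
    [190, 453, 0],
  ],
  spin=[0.037, 0.037, 0.037, 0.037, 0.037, 0.037, 0.037, 0.037, 0.037, 0.037],
  fingers=[80, 80, 80, 80, 80, 80, 80, 80, 80, 80],
)

```text
time_s: 1.15
eef_pos: [0.3502, -0.0969, 0.2196]
eef_rot: [0.573, 0.414, 0.573, -0.414]
wrist_force: [1.4, 0.6, 1.5]
opening: 0.801
```

Call:
step_arm(
  xyz=[
    [151, 361, -60],
    [151, 361, -60],
    [151, 361, -60],
    [151, 361, -60],
    [151, 361, -60],
    [151, 361, -60],
    [151, 361, -60],
    [151, 361, -60],
    [151, 361, -60],
    [151, 361, -60],
  ],
  spin=[0, 0, 0, 0, 0, 0, 0, 0, 0, 0],
  fingers=[80, 80, 80, 80, 80, 80, 80, 80, 80, 80],
)

```text
time_s: 2.15
eef_pos: [0.5002, 0.2623, 0.1583]
eef_rot: [0.573, 0.413, 0.574, -0.414]
wrist_force: [-0.7, 0.1, 0.1]
opening: 0.799
```

Run:
```python
from h import *
o=ctrl.get_obs();print(o)
for n in ["wrist"]:
    im=eyes.camera(n);cv2.imwrite(f"pics/{n}1.png",im[:,:,::-1])
c=np.array([.501,.2625,.038]);d=np.array([np.cos(.3186),np.sin(.3186),0]);e=np.array([-d[1],d[0],0])
print([proj("wrist",c+d*a+e*b,o) for a,b in[(0,0),(.09,.015),(.09,-.015),(-.09,.015),(-.09,-.015)]])
```

```text
{'time_s': 2.15, 'q': array([ 0.2731,  0.2219,  1.6881, -0.0003,  1.234 ,  1.523 ]), 'dq': array([-0.0363, -0.0412,  0.025 , -0.0041,  0.003 , -0.0032]), 'joint_efforts': array([  1.0274, -43.6744, -33.8457,   0.128 ,  -0.0994,   0.072 ]), 'eef_pos': array([0.5002, 0.2623, 0.1583]), 'eef_rot': array([ 0.573 ,  0.4129,  0.5739, -0.4144]), 'wrist_force': array([-0.745 ,  0.0543,  0.0599]), 'torque': array([-0.0159,  0.0224, -0.0505]), 'opening': 0.7991569859025115}
[array([320.3674, 181.0739]), array([303.3335,  81.5063]), array([337.7643,  81.5744]), array([305.479 , 266.8544]), array([334.8989, 266.8893])]
```

View pics/wrist1.png

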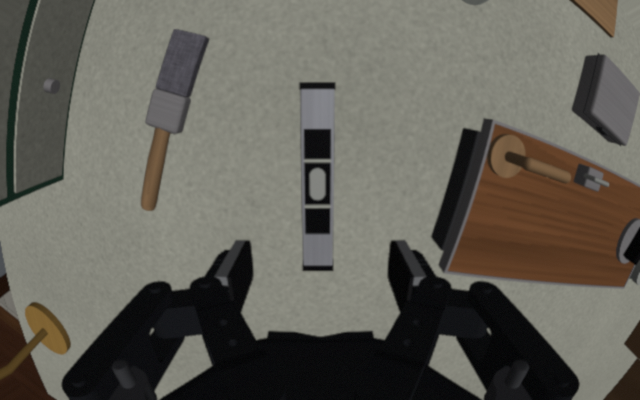

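The level shows at columns 300–335 and rows 83–269, which is within 2 mm of my estimate and well aligned. I'll go down and grip it.

Call:
step_arm(
  xyz=[
    [-2, 2, -45],
    [-2, 2, -90],
    [-2, 2, -120],
    [-2, 2, -138],
    [-2, 2, -138],
    [-2, 2, -138],
    [-2, 2, -138],
    [-2, 2, -138],
    [-2, 2, -138],
    [-2, 2, -138],
  ],
  spin=[0, 0, 0, 0, 0, 0, 0, 0, 0, 0],
  fingers=[80, 80, 80, 80, 80, 20, 20, 20, 20, 20],
)

```text
time_s: 3.2
eef_pos: [0.5003, 0.2642, 0.0238]
eef_rot: [0.574, 0.415, 0.572, -0.413]
wrist_force: [-1.6, -0.2, 6.5]
opening: 0.31
```

Call:
step_arm(
  xyz=[
    [0, 0, 0],
    [0, 0, 0],
    [0, 0, 20],
    [0, 0, 60],
    [0, 0, 110],
    [0, 0, 140],
    [0, 0, 140],
    [0, 0, 140],
  ],
  spin=[0, 0, 0, 0, 0, 0, 0, 0],
  fingers=[20, 20, 20, 20, 20, 20, 20, 20],
)

```text
time_s: 4.0
eef_pos: [0.4987, 0.2636, 0.1616]
eef_rot: [0.573, 0.415, 0.573, -0.414]
wrist_force: [-0.6, -0.4, -3.7]
opening: 0.313
```

Run:
```python
from h import *
o=ctrl.get_obs();print(o["eef_pos"],o["eef_rot"],o["wrist_force"],o["opening"])
for n in ["wrist"]:
    im=eyes.camera(n);cv2.imwrite(f"pics/{n}2.png",im[:,:,::-1])
```

```text
[0.4987 0.2636 0.1616] [ 0.5732  0.4145  0.5728 -0.414 ] [-0.5804 -0.4267 -3.6659] 0.3131739432091112
```

View pics/wrist2.png

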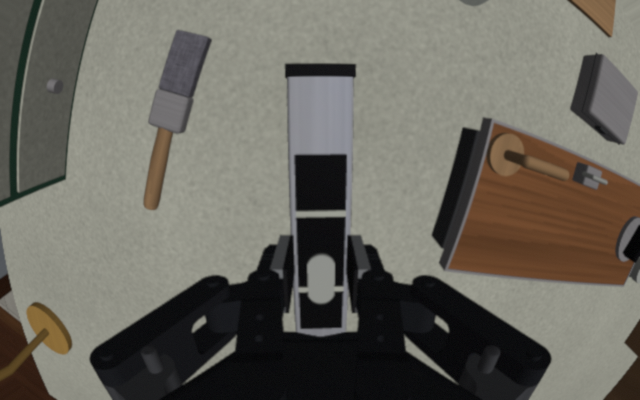

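Call:
step_arm(
  xyz=[
    [5, -20, 30],
    [15, -65, 40],
    [25, -110, 40],
    [31, -155, 40],
    [31, -200, 40],
    [31, -240, 40],
    [31, -265, 40],
    [31, -277, 40],
    [31, -277, 40],
    [31, -277, 40],
  ],
  spin=[0.14, 0.28, 0.42, 0.56, 0.7, 0.84, 0.98, 1.12, 1.26, 1.37],
  fingers=[20, 20, 20, 20, 20, 20, 20, 20, 20, 20],
)

```text
time_s: 5.05
eef_pos: [0.528, -0.0137, 0.1982]
eef_rot: [0.704, -0.042, 0.708, 0.044]
wrist_force: [-0.1, 0.5, -3.1]
opening: 0.309
```

Call:
step_arm(
  xyz=[
    [0, 0, -20],
    [0, 0, -50],
    [0, 0, -75],
    [0, 0, -90],
    [0, 0, -95],
    [0, 0, -95],
  ],
  spin=[0, 0, 0, 0, 0, 0],
  fingers=[20, 20, 20, 20, 20, 20],
)

```text
time_s: 5.65
eef_pos: [0.528, -0.0129, 0.1041]
eef_rot: [0.704, -0.041, 0.708, 0.042]
wrist_force: [-0.8, -0.9, -4.3]
opening: 0.308
```

Run:
```python
from h import *
o=ctrl.get_obs();print(o["eef_pos"],o["eef_rot"],o["wrist_force"],o["opening"],o["q"])
for n in ["wrist","side"]:
    im=eyes.camera(n);cv2.imwrite(f"pics/{n}3.png",im[:,:,::-1])
cv2.imwrite("pics/side3z.png",cv2.resize(im[140:320,260:440,::-1],None,fx=3.3,fy=3.3,interpolation=cv2.INTER_CUBIC))
```

```text
[ 0.528  -0.0129  0.1041] [ 0.7042 -0.0411  0.7076  0.0422] [-0.7929 -0.9087 -4.2973] 0.3081470278997414 [-0.2493  0.2175  1.8168  0.      1.1123 -0.3672]
```

View pics/wrist3.png

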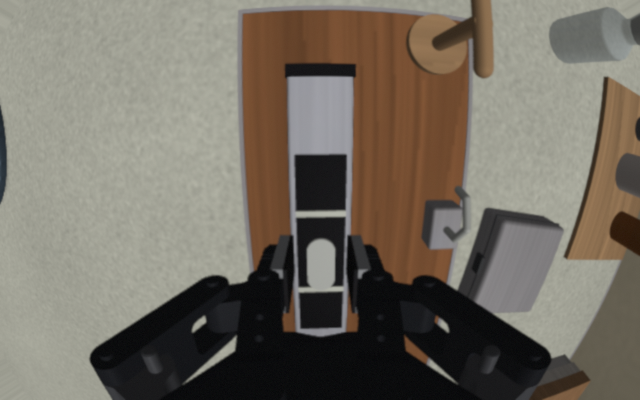

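View pics/side3z.png

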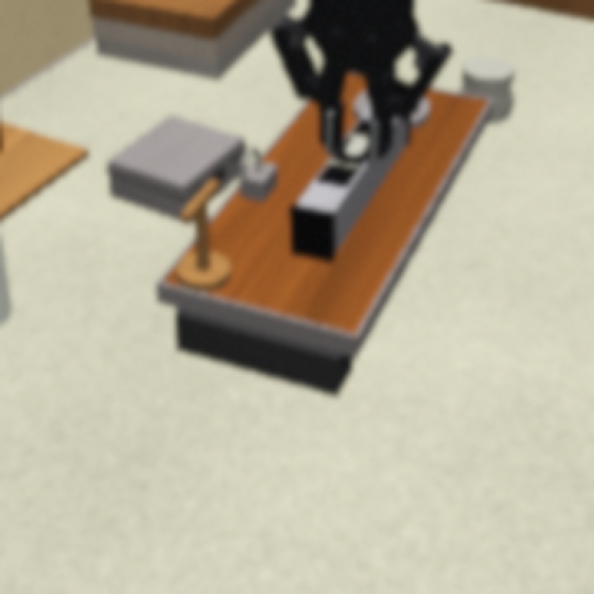

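The level is parallel to the ledge and clear of the stand and the clip. I'll lower it slowly.

Call:
step_arm(
  xyz=[
    [0, 0, -8],
    [0, 0, -14],
    [0, 0, -17],
    [0, 0, -18],
  ],
  spin=[0, 0, 0, 0],
  fingers=[20, 20, 20, 20],
)

```text
time_s: 6.15
eef_pos: [0.5296, -0.0133, 0.088]
eef_rot: [0.706, -0.042, 0.706, 0.042]
wrist_force: [0.2, 0.1, -2.7]
opening: 0.313
```

Call:
step_arm(
  xyz=[
    [0, 0, -1],
    [0, 0, -2],
    [0, 0, -2],
  ],
  spin=[0, 0, 0],
  fingers=[20, 20, 20],
)

```text
time_s: 6.45
eef_pos: [0.53, -0.0133, 0.0865]
eef_rot: [0.706, -0.042, 0.706, 0.042]
wrist_force: [-0.4, -0.3, -4.7]
opening: 0.316
```

Call:
step_arm(
  xyz=[
    [0, 0, -1],
    [0, 0, -2],
    [0, 0, -2],
  ],
  spin=[0, 0, 0],
  fingers=[20, 20, 20],
)

```text
time_s: 6.75
eef_pos: [0.5302, -0.0134, 0.0848]
eef_rot: [0.706, -0.042, 0.706, 0.042]
wrist_force: [0.0, 0.7, -1.6]
opening: 0.311
```

Call:
step_arm(
  xyz=[
    [0, 0, -1],
    [0, 0, -1.5],
    [0, 0, -1.5],
  ],
  spin=[0, 0, 0],
  fingers=[20, 20, 20],
)

```text
time_s: 7.05
eef_pos: [0.5308, -0.0136, 0.0842]
eef_rot: [0.706, -0.042, 0.705, 0.042]
wrist_force: [-1.8, 0.4, 6.6]
opening: 0.311
```

Call:
step_arm(
  xyz=[
    [0, 0, 0],
    [0, 0, 0],
    [0, 0, 0],
    [0, 0, 2],
    [0, 0, 15],
    [0, 0, 50],
    [0, 0, 100],
    [0, 0, 100],
  ],
  spin=[0, 0, 0, 0, 0, 0, 0, 0],
  fingers=[60, 60, 60, 60, 60, 60, 60, 60],
)

```text
time_s: 7.85
eef_pos: [0.5346, -0.0144, 0.1913]
eef_rot: [0.71, -0.043, 0.701, 0.04]
wrist_force: [1.2, 0.5, 0.1]
opening: 0.598
```

Call:
step_arm(
  xyz=[
    [10, -40, 0],
    [20, -80, 0],
    [30, -120, 0],
    [42, -165, 0],
    [42, -165, 0],
    [42, -165, 0],
    [42, -165, 0],
    [42, -165, 0],
    [42, -165, 0],
    [42, -165, 0],
  ],
  spin=[0.14, 0.28, 0.42, 0.56, 0.7, 0.84, 0.98, 1.09, 1.09, 1.09],
  fingers=[45, 45, 45, 45, 45, 45, 45, 45, 45, 45],
)

```text
time_s: 8.85
eef_pos: [0.572, -0.1784, 0.1834]
eef_rot: [0.583, -0.401, 0.583, 0.401]
wrist_force: [0.2, 0.2, 0.4]
opening: 0.446
```

Run:
```python
from h import *
o=ctrl.get_obs();print(o["eef_pos"],o["eef_rot"],o["wrist_force"],o["opening"],o["q"],o["time_s"])
M=R.from_quat(np.roll(o["eef_rot"],-1)).as_matrix();print("jaw",np.arctan2(M[1,2],M[0,2]))
for n in ["wrist","side"]:
    im=eyes.camera(n);cv2.imwrite(f"pics/{n}4.png",im[:,:,::-1])
cv2.imwrite("pics/side4z.png",cv2.resize(im[140:320,260:440,::-1],None,fx=3.3,fy=3.3,interpolation=cv2.INTER_CUBIC))
```

```text
[ 0.572  -0.1784  0.1834] [ 0.5827 -0.4009  0.5825  0.4006] [0.2374 0.2258 0.4165] 0.44579578500135647 [-0.5002  0.2664  1.5794  0.      1.2953 -1.7052] 8.85
jaw 1.2050111306110187
```

View pics/wrist4.png

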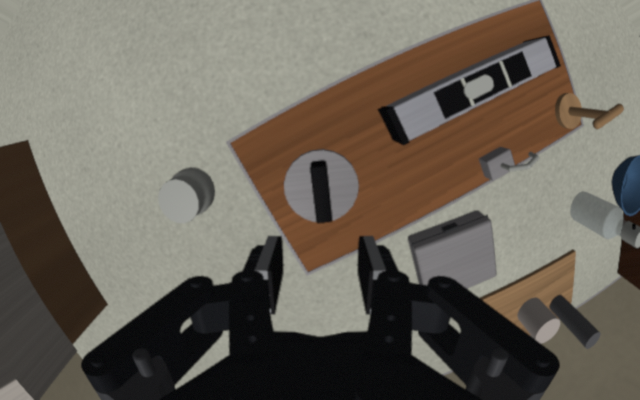

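View pics/side4z.png

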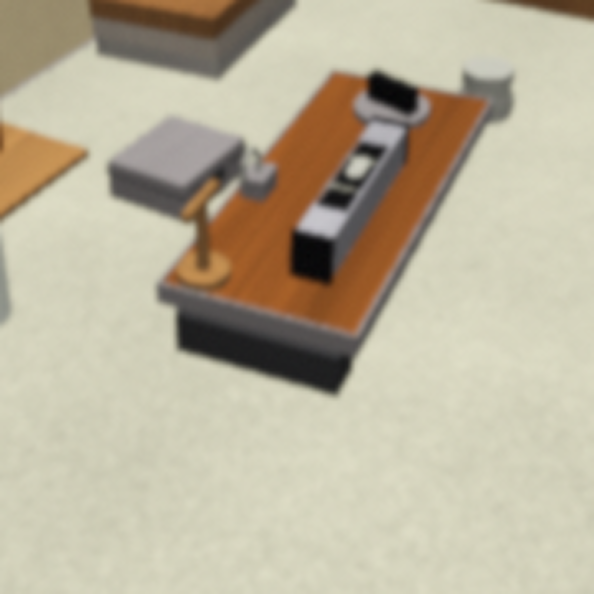

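Run:
```python
from h import *
o=ctrl.get_obs();im=cv2.imread("pics/wrist4.png")
cv2.imwrite("pics/w4k.png",cv2.resize(im[140:240,270:370],None,fx=6,fy=6,interpolation=cv2.INTER_CUBIC))
cv2.imwrite("pics/w4l.png",cv2.resize(im[20:150,370:570],None,fx=4,fy=4,interpolation=cv2.INTER_CUBIC))
```

```text
(no output)
```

View pics/w4k.png

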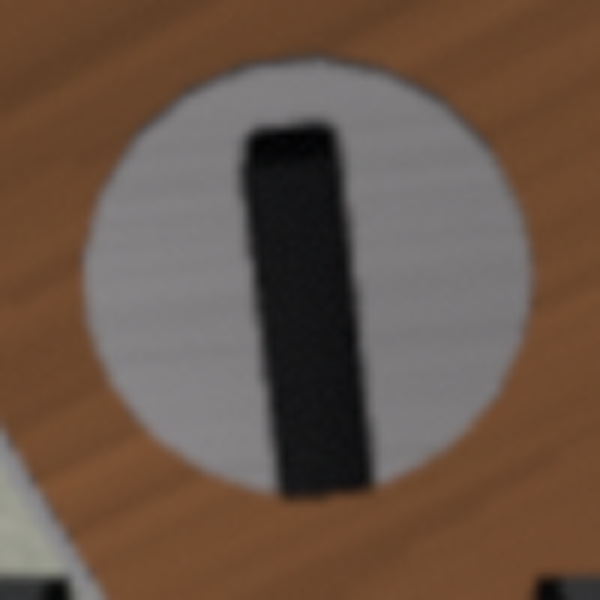

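View pics/w4l.png

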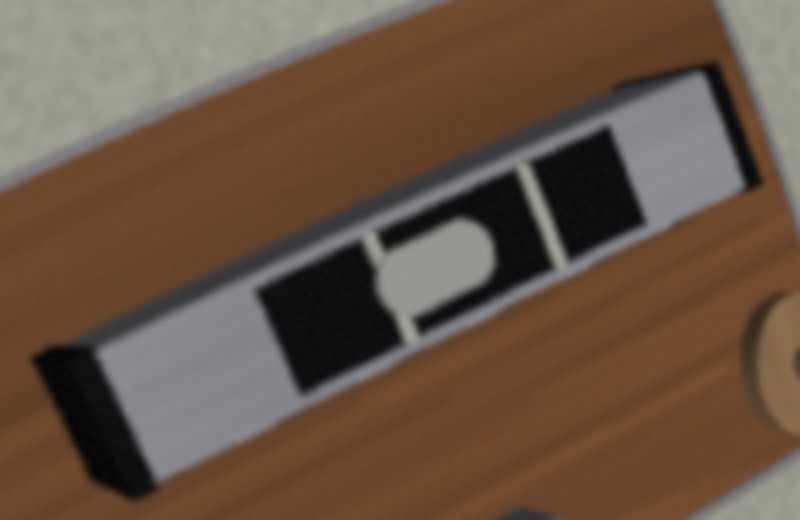

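Run:
```python
from h import *
o=ctrl.get_obs()
K=lambda u,v:(u/6+270-.4,v/6+140-.4)
z=.088
P=[onz("wrist",*K(*p),z,o) for p in[(250,168),(341,163),(371,489),(282,495)]]
P=np.array(P);c=P.mean(0);d=(P[0]+P[1]-P[2]-P[3])/2
print(P,c,np.arctan2(d[1],d[0]),np.linalg.norm(d),np.linalg.norm(P[0]-P[1]))
th=np.linspace(0,2*np.pi,1)
print("disc",[onz("wrist",*K(*p),.063,o) for p in[(83,275),(533,275),(308,55),(308,497)]])
W=lambda u,v:(u/4+370-.4,v/4+20-.4)
y=np.array([np.cos(1.6896),np.sin(1.6896),0])
f=lambda u,v:onz("wrist",*W(u,v),.099,o)@y
l1=(f(372,238)+f(412,342))/2;l2=(f(526,167)+f(562,265))/2;b=(f(376,289)+f(496,247))/2
print(l2-l1,b-(l1+l2)/2,f(496,247)-f(376,289))
```

```text
[[ 0.5477 -0.178   0.088 ]
 [ 0.5516 -0.1661  0.088 ]
 [ 0.598  -0.1789  0.088 ]
 [ 0.5943 -0.1913  0.088 ]] [ 0.5729 -0.1786  0.088 ] 2.8678317407659044 0.048291546693698964 0.012513673724542937
disc [array([ 0.5587, -0.2107,  0.063 ]), array([ 0.5835, -0.146 ,  0.063 ]), array([ 0.5394, -0.1662,  0.063 ]), array([ 0.6053, -0.1914,  0.063 ])]
0.043426554371387704 -0.009413647298287309 0.0316592559699545
```

Call:
step_arm(
  xyz=[
    [1, 0, -30],
    [1, 0, -60],
    [1, 0, -80],
    [1, 0, -90],
    [1, 0, -95],
    [1, 0, -95],
    [1, 0, -95],
  ],
  spin=[0.09, 0.09, 0.09, 0.09, 0.09, 0.09, 0.09],
  fingers=[45, 45, 45, 45, 45, 45, 45],
)

```text
time_s: 9.65
eef_pos: [0.5737, -0.1788, 0.0892]
eef_rot: [0.564, -0.428, 0.563, 0.427]
wrist_force: [-0.7, 0.2, 0.2]
opening: 0.451
```

Run:
```python
from h import *
o=ctrl.get_obs();print(o["eef_pos"],o["wrist_force"],o["time_s"])
im=eyes.camera("wrist");cv2.imwrite("pics/wrist5.png",im[:,:,::-1])
```

```text
[ 0.5737 -0.1788  0.0892] [-0.7195  0.1962  0.197 ] 9.65
```

View pics/wrist5.png

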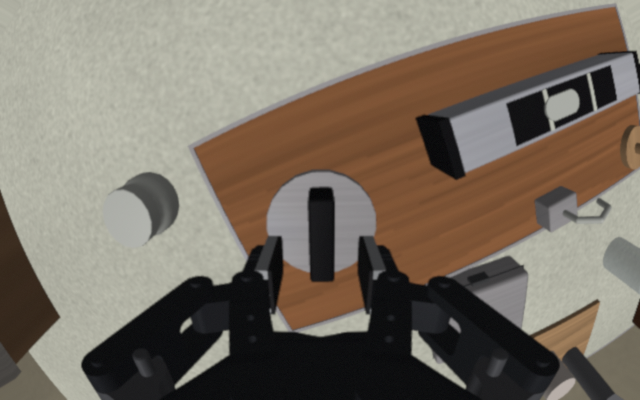

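Call:
step_arm(
  xyz=[
    [0, 0, -2],
    [0, 0, -4],
    [0, 0, -4],
    [0, 0, -4],
    [0, 0, -4],
    [0, 0, -4],
    [0, 0, -4],
  ],
  spin=[0, 0, 0, 0, 0, 0, 0],
  fingers=[45, 45, 5, 5, 5, 5, 5],
)

```text
time_s: 10.4
eef_pos: [0.5729, -0.1783, 0.084]
eef_rot: [0.563, -0.427, 0.563, 0.427]
wrist_force: [-0.3, 0.5, -0.2]
opening: 0.052
```

Call:
step_arm(
  xyz=[
    [0, 0, -1],
    [0, 0, -2],
    [0, 0, -3],
    [0, 0, -3],
  ],
  spin=[0, 0, 0, 0],
  fingers=[5, 5, 5, 5],
)

```text
time_s: 10.8
eef_pos: [0.5734, -0.1787, 0.0815]
eef_rot: [0.563, -0.428, 0.563, 0.427]
wrist_force: [0.4, -0.4, 4.2]
opening: 0.052
```

Run:
```python
from h import *
o=ctrl.get_obs();print(o["eef_pos"],o["wrist_force"],o["time_s"],o["opening"])
im=eyes.camera("wrist");cv2.imwrite("pics/wrist6.png",im[:,:,::-1])
im=eyes.camera("side")
cv2.imwrite("pics/side6z.png",cv2.resize(im[110:210,330:450,::-1],None,fx=5,fy=5,interpolation=cv2.INTER_CUBIC))
```

```text
[ 0.5734 -0.1787  0.0815] [ 0.3675 -0.4238  4.1851] 10.8 0.05240929238592666
```

View pics/wrist6.png

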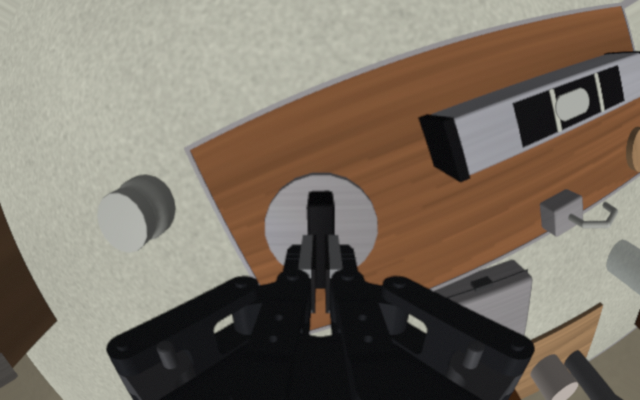

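View pics/side6z.png

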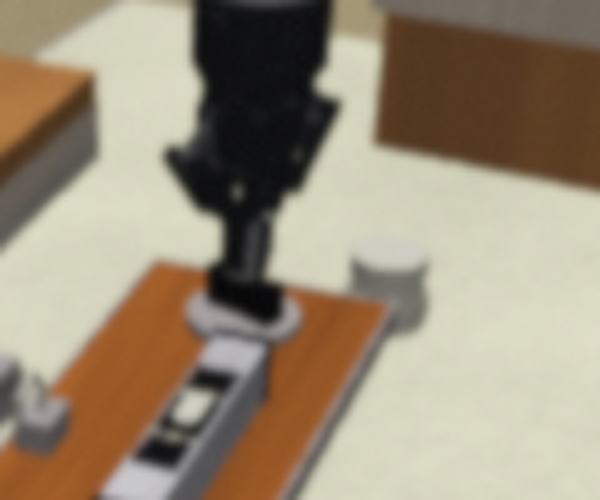

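The fingers shut above the wing and are resting on its top, so I was too high. I'll lift, reopen and go lower.

Call:
step_arm(
  xyz=[
    [0, 0, 6],
    [0, 0, 12],
    [0, 0, 12],
    [0, 0, 12],
    [0, 0, 12],
  ],
  spin=[0, 0, 0, 0, 0],
  fingers=[5, 5, 45, 45, 45],
)

```text
time_s: 11.4
eef_pos: [0.5727, -0.1781, 0.0927]
eef_rot: [0.563, -0.427, 0.563, 0.428]
wrist_force: [0.5, 0.1, 0.2]
opening: 0.45
```

Run:
```python
from h import *
o=ctrl.get_obs();print(o["eef_pos"],o["wrist_force"],o["time_s"],o["opening"],ctrl.tcp_to_tips)
```

```text
[ 0.5727 -0.1781  0.0927] [0.4526 0.1101 0.2219] 11.4 0.4496894365280757 0.011
```

Call:
step_arm(
  xyz=[
    [0, 0, -10],
    [0, 0, -18],
    [0, 0, -22],
    [0, 0, -24],
    [0, 0, -24],
  ],
  spin=[0, 0, 0, 0, 0],
  fingers=[45, 45, 45, 45, 45],
)

```text
time_s: 11.9
eef_pos: [0.5726, -0.1782, 0.0683]
eef_rot: [0.563, -0.427, 0.563, 0.428]
wrist_force: [-0.3, -0.3, -0.5]
opening: 0.446
```

Run:
```python
from h import *
im=eyes.camera("side")
cv2.imwrite("pics/side7z.png",cv2.resize(im[110:210,330:450,::-1],None,fx=5,fy=5,interpolation=cv2.INTER_CUBIC))
```

```text
(no output)
```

View pics/side7z.png

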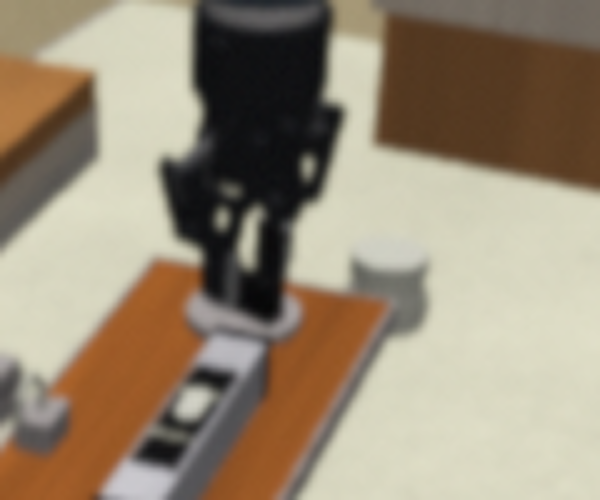

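Call:
step_arm(
  xyz=[
    [0, 0, 0],
    [0, 0, 0],
    [0, 0, 0],
    [0, 0, 0],
    [0, 0, 0],
  ],
  spin=[0, 0, 0, 0, 0],
  fingers=[5, 5, 5, 5, 5],
)

```text
time_s: 12.45
eef_pos: [0.5729, -0.178, 0.0691]
eef_rot: [0.563, -0.427, 0.563, 0.428]
wrist_force: [-0.2, 2.1, 1.4]
opening: 0.142
```

Call:
step_arm(
  xyz=[
    [0, 0, -1],
    [0, 0, -2],
    [0, 0, -3],
    [0, 0, -3],
  ],
  spin=[0, 0, 0, 0],
  fingers=[5, 5, 5, 5],
)

```text
time_s: 12.85
eef_pos: [0.5733, -0.1784, 0.0665]
eef_rot: [0.564, -0.428, 0.563, 0.427]
wrist_force: [-1.2, 4.2, 6.3]
opening: 0.143
```

Call:
step_arm(
  xyz=[
    [0, 0, -1],
    [0, 0, -2],
    [0, 0, -2],
  ],
  spin=[0, 0, 0],
  fingers=[5, 5, 5],
)

```text
time_s: 13.15
eef_pos: [0.5742, -0.1785, 0.0658]
eef_rot: [0.564, -0.428, 0.563, 0.427]
wrist_force: [-1.3, 4.6, 12.2]
opening: 0.144
```

Call:
step_arm(
  xyz=[
    [0, 0, -1],
    [0, 0, -1],
    [0, 0, -1],
    [0, 0, -0.5],
    [0, 0, 0],
    [0, 0, 0.5],
    [0, 0, 0.5],
    [0, 0, 0.5],
    [0, 0, 0.5],
    [0, 0, 0.5],
  ],
  spin=[0, -0.08, -0.16, -0.24, -0.32, -0.4, -0.45, -0.45, -0.45, -0.45],
  fingers=[5, 5, 5, 5, 5, 5, 5, 5, 5, 5],
)

```text
time_s: 14.15
eef_pos: [0.5749, -0.1781, 0.0671]
eef_rot: [0.646, -0.292, 0.643, 0.29]
wrist_force: [-0.7, 7.2, 16.0]
opening: 0.144
```

Call:
step_arm(
  xyz=[
    [0, 0, 0],
    [0, 0, 0],
    [0, 0, 0],
    [0, 0, 0],
    [0, 0, 0],
    [0, 0, 0],
    [0, 0, 0],
    [0, 0, 0],
    [0, 0, 0],
    [0, 0, 0],
  ],
  spin=[0, 0, 0, 0, 0, 0, 0, 0, 0, 0],
  fingers=[5, 5, 5, 5, 5, 5, 5, 5, 5, 5],
)

```text
time_s: 15.15
eef_pos: [0.5749, -0.1781, 0.0671]
eef_rot: [0.646, -0.292, 0.643, 0.29]
wrist_force: [-1.9, 6.7, 16.3]
opening: 0.144
```

Run:
```python
from h import *
o=ctrl.get_obs();print(o["eef_pos"],o["wrist_force"],o["torque"],o["time_s"],o["opening"],o["q"])
im=eyes.camera("wrist");cv2.imwrite("pics/wrist8.png",im[:,:,::-1])
```

```text
[ 0.5749 -0.1781  0.0671] [-1.9041  6.6926 16.3453] [1.3215 0.3086 0.0206] 15.15 0.14362864790617091 [-0.4984  0.4108  1.6495  0.0019  1.0777 -1.3472]
```

View pics/wrist8.png

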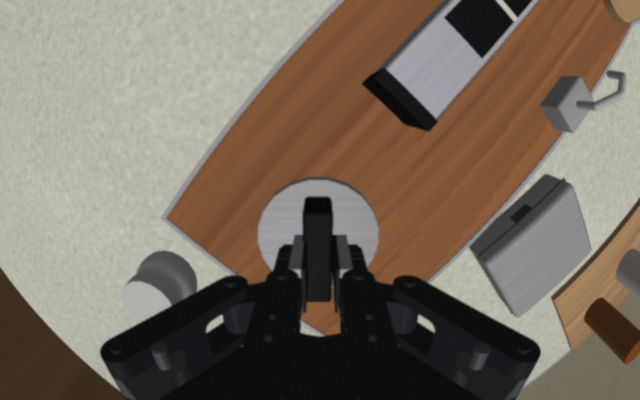

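```bash
cat > b.py <<'E'
import sys
from h import *
i=sys.argv[1]
im=eyes.camera("side")[:,:,::-1];cv2.imwrite(f"pics/s{i}.png",cv2.resize(im[165:235,330:400],None,fx=8,fy=8,interpolation=cv2.INTER_CUBIC))
im=eyes.camera("top")[:,:,::-1];cv2.imwrite(f"pics/t{i}.png",cv2.resize(im[190:260,290:390],None,fx=7,fy=7,interpolation=cv2.INTER_CUBIC))
o=ctrl.get_obs();print(o["eef_pos"],o["wrist_force"],o["time_s"])
E
python3 b.py 9
```

```text
[ 0.5749 -0.1781  0.0671] [-2.0349  7.5512 15.2031] 15.3
```

View pics/s9.png

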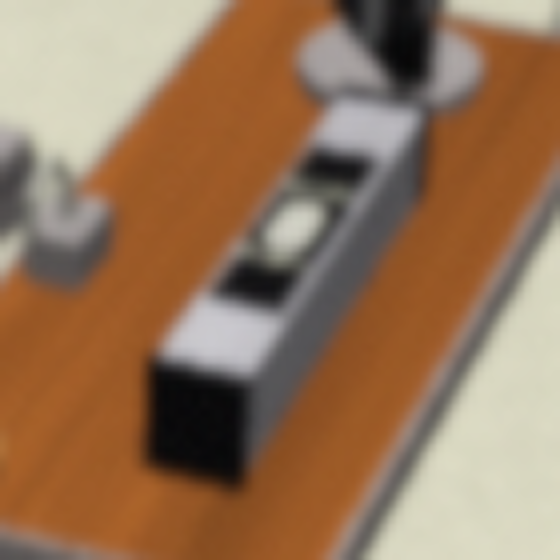

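View pics/t9.png

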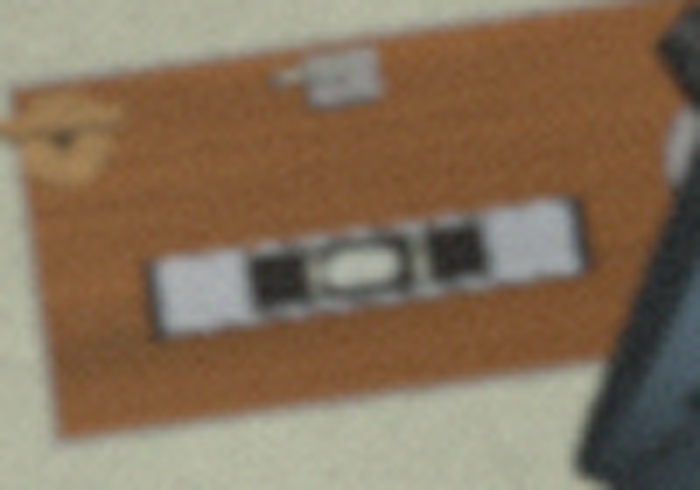

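The bubble is nearly centred: the lines are at columns 316 and 421 and the bubble spans 325–408, about 1 mm towards the hinge. I'll push harder to check that the ledge is bottomed out, and trim slightly.

Call:
step_arm(
  xyz=[
    [0, 0, -1],
    [0, 0, -2],
    [0, 0, -2],
    [0, 0, -2],
    [0, 0, -2],
    [0, 0, -2],
    [0, 0, -2],
    [0, 0, -2],
    [0, 0, -2],
    [0, 0, -2],
  ],
  spin=[0, -0.03, -0.03, -0.03, -0.03, -0.03, -0.03, -0.03, -0.03, -0.03],
  fingers=[5, 5, 5, 5, 5, 5, 5, 5, 5, 5],
)

```text
time_s: 16.3
eef_pos: [0.5759, -0.1781, 0.0667]
eef_rot: [0.651, -0.282, 0.647, 0.28]
wrist_force: [-2.3, 10.4, 24.3]
opening: 0.146
```

Call:
step_arm(
  xyz=[
    [0, 0, 0],
    [0, 0, 0],
    [0, 0, 0],
    [0, 0, 0],
    [0, 0, 0],
    [0, 0, 0],
    [0, 0, 0],
    [0, 0, 0],
    [0, 0, 0],
    [0, 0, 0],
  ],
  spin=[0, 0, 0, 0, 0, 0, 0, 0, 0, 0],
  fingers=[5, 5, 5, 5, 5, 5, 5, 5, 5, 5],
)

```text
time_s: 17.3
eef_pos: [0.5759, -0.1781, 0.0667]
eef_rot: [0.651, -0.282, 0.647, 0.28]
wrist_force: [-3.2, 9.7, 24.1]
opening: 0.141
```

```bash
python3 b.py 10
```

```text
[ 0.5759 -0.1781  0.0668] [-2.9365 10.7294 23.3774] 17.4
```

View pics/s10.png

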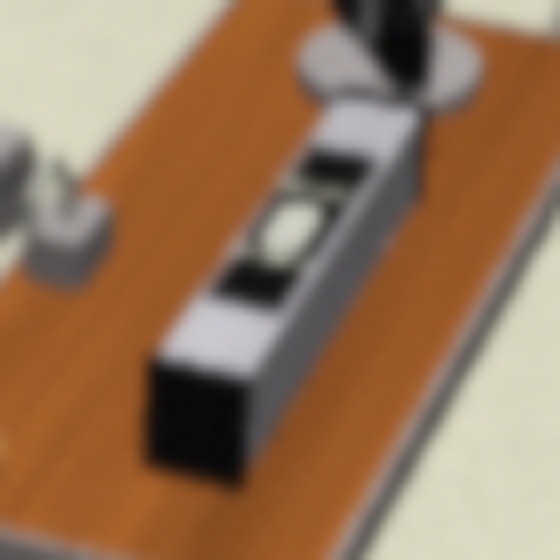

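View pics/t10.png

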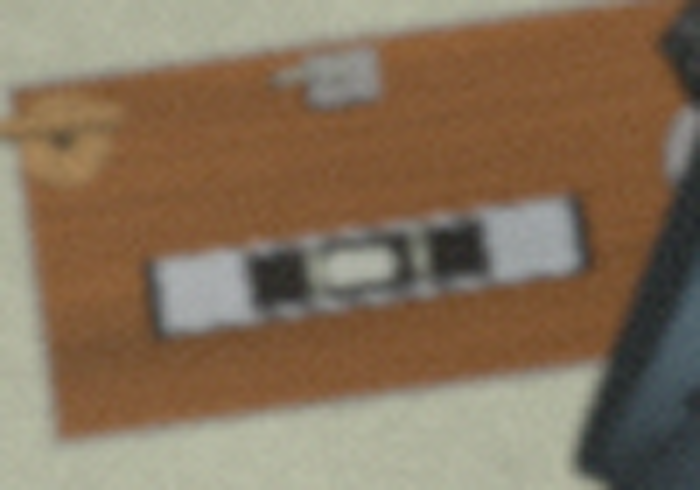

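Call:
step_arm(
  xyz=[
    [0, 0, 0],
    [0, 0, 0],
    [0, 0, 0],
    [0, 0, 0],
    [0, 0, 0],
    [0, 0, 0],
    [0, 0, 0],
    [0, 0, 0],
    [0, 0, 0],
    [0, 0, 0],
  ],
  spin=[-0.07, -0.14, -0.2, -0.2, -0.2, -0.2, -0.2, -0.2, -0.2, -0.2],
  fingers=[5, 5, 5, 5, 5, 5, 5, 5, 5, 5],
)

```text
time_s: 18.4
eef_pos: [0.5764, -0.178, 0.0673]
eef_rot: [0.676, -0.216, 0.671, 0.214]
wrist_force: [-2.2, 12.0, 26.4]
opening: 0.142
```

Call:
step_arm(
  xyz=[
    [0, 0, 0],
    [0, 0, 0],
    [0, 0, 0],
    [0, 0, 0],
    [0, 0, 0],
    [0, 0, 0],
    [0, 0, 0],
    [0, 0, 0],
    [0, 0, 0],
    [0, 0, 0],
  ],
  spin=[0, 0, 0, 0, 0, 0, 0, 0, 0, 0],
  fingers=[5, 5, 5, 5, 5, 5, 5, 5, 5, 5],
)

```text
time_s: 19.4
eef_pos: [0.5763, -0.178, 0.0673]
eef_rot: [0.676, -0.216, 0.671, 0.214]
wrist_force: [-1.9, 11.5, 26.3]
opening: 0.144
```

```bash
cat > m.py <<'E'
import sys
from h import *
# profile along level on top plane, top & side cameras (average of several frames)
y=np.array([np.cos(1.6896),np.sin(1.6896),0]);x=np.array([y[1],-y[0],0])
c0=np.array([0.5305,-0.0135,0.099])
N=3
for n in ["top","side"]:
    ims=[cv2.cvtColor(eyes.camera(n),cv2.COLOR_RGB2GRAY).astype(np.float32) for _ in range(N)]
    g=np.mean(ims,0)
    s=np.arange(-.07,.0701,.0005)
    def prof(off,half):
        out=[]
        for t in s:
            v=[proj(n,c0+y*t+x*(off+w)) for w in np.linspace(-half,half,5)]
            v=np.array(v,np.float32);out.append(cv2.remap(g,v[:,:1],v[:,1:],cv2.INTER_LINEAR).mean())
        return np.array(out)
    # lateral centre: find by symmetry of window darkness
    best=min(np.arange(-.008,.0081,.001),key=lambda o:prof(o,.010)[(abs(s)<.05)&(abs(s)>.025)].mean())
    p=prof(best,.004)
    # window edges = crossings to bright on both ends
    thr=(np.percentile(p,95)+np.percentile(p,5))/2
    i=np.where(np.diff(p>thr))[0]
    cr=[s[k]+.0005*(thr-p[k])/(p[k+1]-p[k]) for k in i]
    print(n,"lat",best,"crossings mm",np.array(cr)*1000)
    print((p[::4]).astype(int))
o=ctrl.get_obs();print(o["eef_pos"],o["wrist_force"],o["time_s"])
E
python3 b.py 11; python3 m.py
```

```text
[ 0.5764 -0.178   0.0673] [-3.608  10.924  26.3426] 19.5Traceback (most recent call last):
  File "m.py", line 18, in <module>
    best=min(np.arange(-.008,.0081,.001),key=lambda o:prof(o,.010)[(abs(s)<.05)&(abs(s)>.025)].mean())
  File "m.py", line 18, in <lambda>
    best=min(np.arange(-.008,.0081,.001),key=lambda o:prof(o,.010)[(abs(s)<.05)&(abs(s)>.025)].mean())
                                                      ~~~~^^^^^^^^
  File "m.py", line 14, in prof
    v=[proj(n,c0+y*t+x*(off+w)) for w in np.linspace(-half,half,5)]
       ~~~~^^^^^^^^^^^^^^^^^^^^
  File "h.py", line 18, in proj
    m=eyes.camera_model(n); f=200/np.tan(np.radians(m["vertical_fov"]/2))
ValueError: time passes only in moves, steps and waits
```

View pics/t11.png

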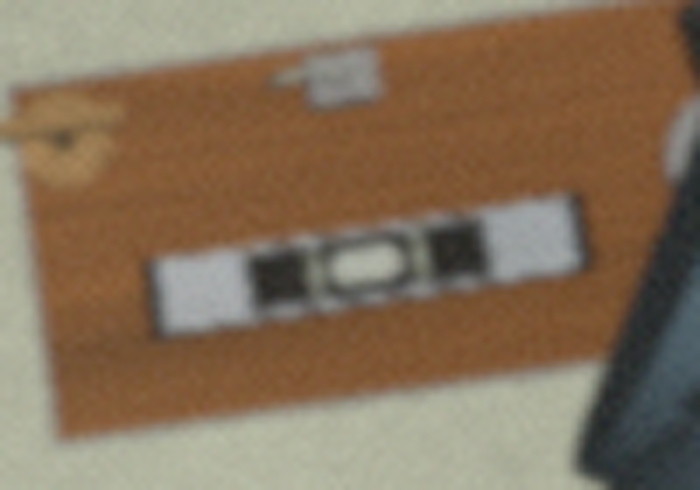

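View pics/s11.png

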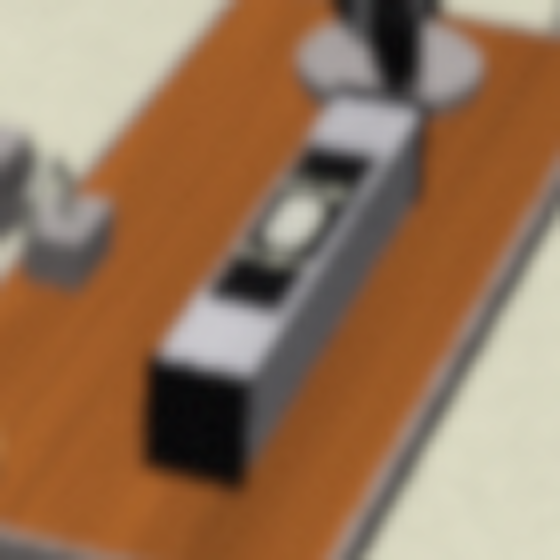

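The bubble now spans about 329–412, centred on 368.5. I'll measure it numerically, with the camera model cached, and test with a harder push.

```bash
sed -i 's/^def ray/import functools\n_cm=eyes.camera_model\n@functools.lru_cache(None)\ndef CM(n): return _cm(n)\ndef ray/; s/m=eyes.camera_model(n)/m=CM(n)/' h.py; python3 m.py
```

```text
top lat 0.0010000000000000009 crossings mm [-50.0829 -24.3486 -19.8241 -15.204   16.8158  17.155   23.0529  48.2502]
[159 159 158 158 158 158 158 156 147 131 106  78  57  46  44  44  43  44
  44  44  48  65  88 111 115 108  94 101 119 141 155 164 167 168 168 167
 167 166 165 164 156 143 123 110 110 117 113  96  73  55  48  46  46  46
  46  45  47  55  74 103 132 154 165 169 170 170 170 170 170 170 169]
side lat -0.001 crossings mm [-46.2962 -19.1188  21.1755  51.8209]
[181 183 184 184 183 182 180 176 170 160 147 130 109  87  65  48  34  27
  26  29  37  49  64  79  94 106 119 131 143 158 172 183 189 194 196 196
 195 194 192 188 181 171 157 141 128 116 109 102  91  76  59  42  31  24
  22  22  24  31  43  62  86 114 141 164 181 191 196 199 200 200 200]
[ 0.5764 -0.178   0.0673] [-2.1735 11.9386 27.5274] 19.95
```

Call:
step_arm(
  xyz=[
    [0, 0, -1],
    [0, 0, -2],
    [0, 0, -2],
    [0, 0, -2],
    [0, 0, -2],
    [0, 0, -2],
    [0, 0, -2],
    [0, 0, -2],
    [0, 0, -2],
    [0, 0, -2],
  ],
  spin=[0, 0, 0, 0, 0, 0, 0, 0, 0, 0],
  fingers=[5, 5, 5, 5, 5, 5, 5, 5, 5, 5],
)

```text
time_s: 20.95
eef_pos: [0.5774, -0.1779, 0.0668]
eef_rot: [0.676, -0.216, 0.671, 0.214]
wrist_force: [-3.8, 13.7, 34.9]
opening: 0.144
```

Call:
step_arm(
  xyz=[
    [0, 0, 0],
    [0, 0, 0],
    [0, 0, 0],
    [0, 0, 0],
    [0, 0, 0],
    [0, 0, 0],
    [0, 0, 0],
    [0, 0, 0],
    [0, 0, 0],
    [0, 0, 0],
  ],
  spin=[0, 0, 0, 0, 0, 0, 0, 0, 0, 0],
  fingers=[5, 5, 5, 5, 5, 5, 5, 5, 5, 5],
)

```text
time_s: 21.95
eef_pos: [0.5774, -0.178, 0.0668]
eef_rot: [0.676, -0.217, 0.671, 0.214]
wrist_force: [-4.4, 13.2, 34.6]
opening: 0.145
```

```bash
python3 b.py 12;python3 m.py
```

```text
[ 0.5774 -0.1779  0.0668] [-3.8674 13.1942 34.3976] 22.05
top lat 0.0010000000000000009 crossings mm [-50.1255 -24.272  -20.2885 -13.4009  22.5919  48.2727]
[159 159 158 158 158 158 158 155 147 132 105  78  58  45  44  43  43  43
  44  45  47  64  88 110 114 104  84  83  99 125 147 160 166 167 168 167
 166 166 165 165 162 154 141 127 120 118 110  92  70  53  47  46  46  46
  46  45  47  55  72 103 131 154 165 169 170 170 170 170 170 170 170]
side lat -0.002 crossings mm [-45.6982 -15.7383  24.3149  51.8311]
[181 183 183 183 183 182 180 177 172 163 151 135 115  92  71  52  37  29
  27  29  36  46  59  73  86  95 103 110 119 133 149 163 177 186 191 195
 197 197 196 195 191 184 176 165 152 138 126 113  98  79  60  44  31  24
  21  21  23  30  42  61  86 114 140 163 180 190 196 198 200 200 200]
[ 0.5773 -0.178   0.0668] [-2.9993 14.1981 34.8688] 22.35
```

View pics/t12.png

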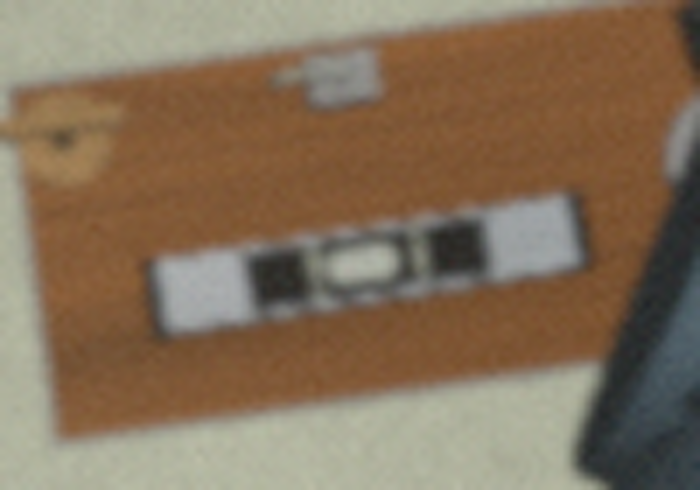

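Pushing 8 N harder moves the bubble only about 2 mm towards the hinge, so the ledge is on its stiff stop. I'll keep this push and trim another 0.18 rad.

Call:
step_arm(
  xyz=[
    [0, 0, 0],
    [0, 0, 0.5],
    [0, 0, 0.5],
    [0, 0, 0.5],
    [0, 0, 0.5],
    [0, 0, 0.5],
    [0, 0, 0.5],
    [0, 0, 0.5],
    [0, 0, 0.5],
    [0, 0, 0.5],
  ],
  spin=[-0.06, -0.12, -0.18, -0.18, -0.18, -0.18, -0.18, -0.18, -0.18, -0.18],
  fingers=[5, 5, 5, 5, 5, 5, 5, 5, 5, 5],
)

```text
time_s: 23.35
eef_pos: [0.5775, -0.1778, 0.0674]
eef_rot: [0.693, -0.155, 0.687, 0.153]
wrist_force: [-3.6, 14.6, 35.3]
opening: 0.146
```

Call:
step_arm(
  xyz=[
    [0, 0, 0],
    [0, 0, 0],
    [0, 0, 0],
    [0, 0, 0],
    [0, 0, 0],
    [0, 0, 0],
    [0, 0, 0],
    [0, 0, 0],
    [0, 0, 0],
    [0, 0, 0],
  ],
  spin=[0, 0, 0, 0, 0, 0, 0, 0, 0, 0],
  fingers=[5, 5, 5, 5, 5, 5, 5, 5, 5, 5],
)

```text
time_s: 24.35
eef_pos: [0.5775, -0.1778, 0.0675]
eef_rot: [0.693, -0.155, 0.687, 0.153]
wrist_force: [-3.4, 14.7, 35.2]
opening: 0.147
```

```bash
python3 b.py 13;python3 m.py
```

```text
[ 0.5775 -0.1778  0.0674] [-4.0173 14.0134 35.9495] 24.45
top lat 0.0010000000000000009 crossings mm [-50.1167 -24.2091  13.8124  18.6972  22.984   48.2364]
[159 159 158 158 158 158 158 156 147 130 106  78  57  46  44  43  44  44
  44  44  49  64  87 109 116 114 110 123 139 155 162 165 166 167 168 167
 166 166 164 159 147 128 105  96 102 115 112  96  74  55  48  46  47  47
  46  46  47  55  74 103 131 154 165 169 170 170 170 171 170 170 170]
side lat -0.001 crossings mm [-46.3949 -20.1757  17.6532  51.8351]
[182 183 183 183 183 182 180 176 170 160 146 129 107  85  64  47  33  27
  26  28  36  48  63  80  97 113 129 144 157 169 180 187 192 195 196 196
 195 194 191 182 171 156 137 121 110 104 103  99  90  76  59  43  31  25
  22  22  24  30  43  62  86 114 141 164 180 191 196 199 200 200 200]
[ 0.5775 -0.1778  0.0674] [-4.268  14.6728 35.8833] 24.75
```

View pics/t13.png

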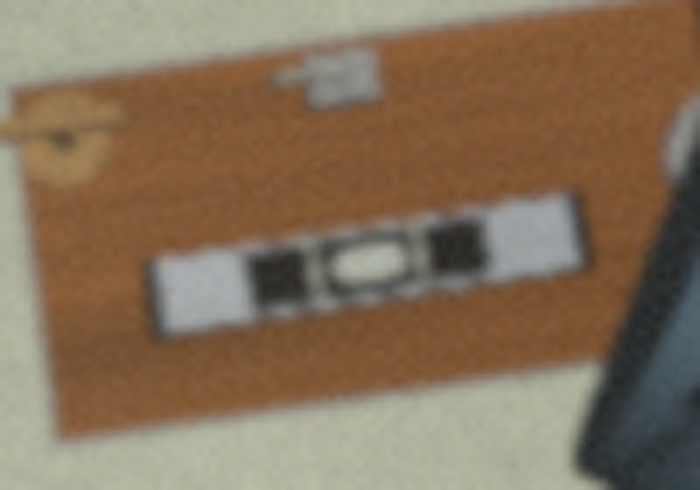

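View pics/s13.png

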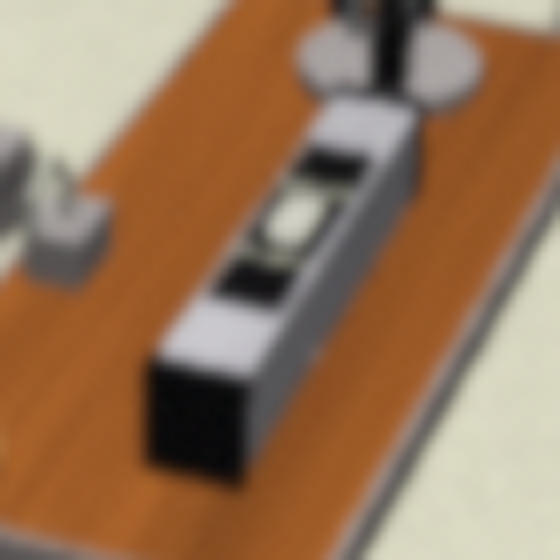

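Call:
step_arm(
  xyz=[
    [0, 0, 0],
    [0, 0, 0],
    [0, 0, 0],
    [0, 0, 0],
    [0, 0, 0],
    [0, 0, 0],
    [0, 0, 0],
    [0, 0, 0],
    [0, 0, 0],
    [0, 0, 0],
  ],
  spin=[0.06, 0.06, 0.06, 0.06, 0.06, 0.06, 0.06, 0.06, 0.06, 0.06],
  fingers=[5, 5, 5, 5, 5, 5, 5, 5, 5, 5],
)

```text
time_s: 25.75
eef_pos: [0.5772, -0.1779, 0.0672]
eef_rot: [0.688, -0.176, 0.682, 0.173]
wrist_force: [-5.2, 13.0, 33.9]
opening: 0.142
```

Call:
step_arm(
  xyz=[
    [0, 0, 0],
    [0, 0, 0],
    [0, 0, 0],
    [0, 0, 0],
    [0, 0, 0],
    [0, 0, 0],
    [0, 0, 0],
    [0, 0, 0],
    [0, 0, 0],
    [0, 0, 0],
  ],
  spin=[0, 0, 0, 0, 0, 0, 0, 0, 0, 0],
  fingers=[5, 5, 5, 5, 5, 5, 5, 5, 5, 5],
)

```text
time_s: 26.75
eef_pos: [0.5772, -0.1779, 0.0672]
eef_rot: [0.688, -0.176, 0.682, 0.173]
wrist_force: [-3.6, 13.8, 34.6]
opening: 0.14
```

```bash
python3 b.py 14;python3 m.py
```

```text
[ 0.5772 -0.1779  0.0673] [-4.2754 13.8654 35.0216] 26.85
top lat 0.0010000000000000009 crossings mm [-50.1472 -24.182  -19.6479 -16.4889  15.8637  17.4993  23.3783  48.2421]
[159 159 158 158 158 159 158 156 146 130 105  77  57  47  44  43  44  44
  44  45  49  64  86 109 114 109 100 111 129 149 159 164 167 168 168 167
 166 166 165 163 154 139 118 106 110 121 117  99  75  55  48  46  46  46
  46  45  47  55  73 103 132 154 165 169 170 170 170 170 170 170 170]
side lat -0.002 crossings mm [-46.2706 -18.8806  21.4936  51.8404]
[181 182 183 183 183 182 180 176 170 160 147 129 108  86  65  48  34  27
  26  28  36  46  60  76  91 104 117 129 141 155 168 178 187 191 193 195
 196 195 193 188 181 170 157 142 128 117 110 103  93  77  60  43  31  24
  21  21  23  30  42  61  85 114 140 163 180 190 196 199 200 200 200]
[ 0.5772 -0.1779  0.0673] [-3.9211 12.9024 34.7989] 27.15
```

View pics/t14.png

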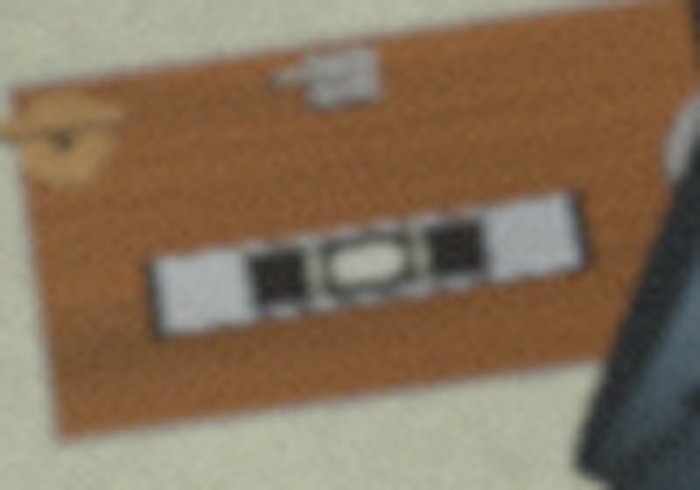

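```bash
python3 -c "
from bench import hand_in
print(hand_in())"
```

```text
the job is handed in; nothing more can be done
None
```

I stood the level lengthwise on the ledge and let go of it, then gripped the wing knob, pressed that end down and turned it until the bubble was centred. I handed in at about 27 s, still gripping and pressing.

- **Bubble:** in the last check the top view put it about 0.5 mm from the middle. The side view read about 2 mm off, towards the knob. I trusted the top view because the side view is more slanted; both are inside the 5 mm limit.
- **Press:** the downward push on the knob was about 35 N. An earlier push 8 N harder moved the bubble only about 2 mm, so I take the ledge to be on its stop. I had no direct reading of the lift.
- **Turn:** the tool turned about 0.8 rad clockwise in all, within the expected 0.45 to 1.4 rad.
- **Knob grasp:** my first close was too high, and the fingers shut above the wing and pressed on its top with about 4 N. I reopened, went lower and gripped it properly.
- **Other things on the counter:** I saw nothing out of place in the pictures and felt no unexpected contact, but I did not measure their positions again at the end.

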